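# Close the tea tin with its inner lid and lift off the outer lid

### The arm

A 6-joint arm with a two-finger parallel gripper is mounted at the origin on the work surface. World frame = base frame: x ahead of the robot, y to its left, z up, the work surface at z = 0. Lengths are in m, angles in rad, forces in N, time in s.
With the tool pointing down it reaches from about 0.4 to 0.825 m from the base axis. Payload 7 kg.
Tool frame: the origin (TCP) lies at the very end of the fingers, on their centre line; the grasp point (between the pads) lies 19 mm behind it (tcp_to_grasp is the distance from the TCP to the grasp point, in m); z points along the fingers, y is the line along which they close (so a half turn about z gives the same grasp; the last joint's range is limited). The gripper opens to 85 mm and grips with 20 to 120 N. Pads are 22 mm wide; open, the fingers measure 114 mm over their backs; the gripper's body (76 mm by 85 mm) begins 54 mm behind the grasp point. The pads swing forward as they close: fully open they stand 13 mm farther back than shut.
Start: joints at [1.626, 0.359, 0.012, 0, -1.224, -0.288], TCP at [0.156, 0.657, 0.231] pointing down, gripper open.
Joint ranges: [-3.07, 3.07], [-1.43, 2.12], [-1.02, 1.25], [-3.03, 1.67], [-3.05, -0], [-3.03, 3.03]. Speed limits (rad/s): [2.39, 2.39, 3.01, 3.14, 3.14, 3.14].

### API

Orientations are given as a 3x3 rotation matrix whose columns are the frame's x, y, z axes.
In Python, from rig import * gives the robot as it stands.
- The arm moves only by the shell command python3 -m creep 'ROWS' [FORCE]. ROWS is JSON, a list of rows, each a list of 3 entries, a list of its own where there are three numbers: the opening, from 0 (shut) to 1 (fully open), then the shift along the tool's x, y, z in m, then the turn about the tool's z in degrees. A call has exactly 10 rows; each row is the pose to reach, as a shift and turn from the pose commanded when the call began, along the tool's axes at that moment; what a row does not reach only later rows make up. A row lasts 1/10 s, in which the tool goes at most 50 mm and 8.59 degrees, less where a joint would pass 70% of its speed; a pose out of reach is approached as far as the arm can. A call with a gripper value outside its range is refused whole. The fingers move at their own pace and stop on an object; FORCE is the grip in N (left out, the last holds). Time passes only in rows, so rows that repeat a pose let the fingers close, or fill a call up. It gives the time, the measured TCP pose, the force, the opening and the grip force at its end, in the units of the state.
- state(): the state, without advancing time (a new reading comes with each control period).
- grab_frame(name): name is "side" or "top"; returns (picture, depth): 400x640x3 uint8, red, green, blue; 400x640 float32, m along the optical axis (not along the pixel's ray), 0 where there is no reading.
- calibration(name): a dict with "vfov" (degrees; the focal length in pixels is half the picture's height over the tangent of half this angle, whatever the lens; pixels are square), "cx", "cy" (the principal point, pixels), "world_from_camera" (4x4, takes a point from camera to world coordinates). Camera axes: x right, y down, z forward; pixel columns grow to the right and rows downward; lengths in m; the calibration is good to about 2 mm. A picture is of the moment at which its call begins. calibration takes no time and is no camera call.
- close_job(): hands the job in; it is judged then, once.
The state is a dict: "t": time; "joint_positions": joint angles; "qd": joint speeds; "joint_efforts": joint torques, N m; "tcp_pos": TCP position; "ee_rot": TCP orientation; "force": force on the tool from outside, world axes, zero at the start; "wrist_torque": the same for the moment, N m; "opening": finger opening in m; "gripper_force": force on a finger pad.
Only numpy, scipy, OpenCV 4.12 (cv2) and the standard library are available. Lean on these libraries where they do the work, as an engineer would, in place of code of your own. Each camera call takes 0.05 s, during which the arm holds its last target. There are 200 camera calls.

### The job

Reseal the tea tin on this desk: pick up its nested lid pair by the white inner lid, with the red-knobbed outer lid riding loose in it, and lower the pair together into the mouth of the green tin; keep hold until the white lid is fully seated, pressing gently. Then let go, take the outer lid alone by its red knob and lift it straight up, leaving the inner lid seated and undisturbed in the tin. Finish while still holding the outer lid level in the gripper, about 10 cm above the closed tin so that the inner seal can be checked, and leave the tin and everything else on the desk where they are.

Things in the scene. Friction and masses are not known exactly. Their poses are not given: they have to be found in the camera images.
- inner_lid: White round inner lid, 36 mm tall, about 120 g, upright on a cork coaster. Origin: centre of its underside, z up. z 0 to 14 mm: black plug 43 mm in diameter, foot chamfered; 14 to 20: white flange 58 mm in diameter; 20 to 36: open white collar, 58 mm outside, 49 inside. Grip the 58 mm flange and collar (z 14 to 36 mm) from above, across any diameter.
- outer_lid: Outer lid, about 60 g: steel disc 44 mm in diameter, 6 mm thick, with an upright red knob 18 mm in diameter from z = 6 to 44 mm. Origin: centre of the underside, z up. It starts loose inside the white collar, its origin 20 mm above the inner lid's, so the knob rises 28 mm above the collar's top and can be pinched there from above.
- green_tin: Green tea tin, loose, about 800 g: round body 80 mm in diameter, 65 mm tall, then a steel neck 57 mm in outer diameter from z = 65 to 87 mm. Open mouth 48 mm in inner diameter, 21 mm deep. Origin: centre of the underside, z up. With the inner lid fully seated, its flange rests on the neck's rim, its origin 73 mm above the tin's.
- green_tin_mouth (a point): centre of the green tin's mouth, level with the neck's rim (87 mm above the desk)
- coaster: round cork coaster fixed to the desk, 100 mm in diameter, 5 mm thick; origin at the centre of its underside
- blue_tin: blue tin of the same shape and size as the green one, also open; not to be used or moved. Origin: centre of the underside
- mug: white mug, 76 mm in diameter, 90 mm tall, handle at its +y; origin under its centre; leave alone
- phone: black mobile phone lying flat, 150 (x) by 72 by 8 mm; origin under its centre; leave alone
- amber_bottle: small amber bottle with black cap, 36 mm in diameter, 85 mm tall; origin under its centre; leave alone
- glue_stick: white glue stick with blue cap standing upright, 27 mm in diameter, 90 mm tall; origin under its centre; leave alone
There are look-alikes about, which are no part of the job. Leave any blue look-alike of the outer_lid alone.

How it is judged:
By the outcome, as a careful person would: the job done as asked, in the order asked, and still so for the second after the job is handed in, while the arm keeps its last pose, push and grip.
It also fails if it takes over 59 s, if anything falls off the work surface, if the arm or the gripper's body presses on something with over 40 N, if the wrist force passes 120 N, or if a joint passes its speed limit or range.

## Working session

There is one attempt and no reset: what is moved stays moved. The work goes in short steps, Python scripts to look and compute and a shell command to move; the robot and the scene stay as the last step left them, time stands still between calls to the robot, and variables do not carry over. Pictures are saved under pics/ and viewed, at most 10 in all, crops included, and the job is handed in when it is done.

```bash
ls; mkdir -p pics; python3 - <<'E'
from rig import *
import cv2,numpy as np
s=state();print({k:np.round(s[k],3).tolist() for k in s})
for n in("top","side"):
    p,d=grab_frame(n);cv2.imwrite(f"pics/{n}0.png",p[:,:,::-1]);np.save(f"pics/{n}0.npy",d)
    c=calibration(n);print(n,c["vfov"],c["cx"],c["cy"],np.round(c["world_from_camera"],3).tolist(),(d>0).mean())
E
```

```text
pics
{'t': 0.0, 'joint_positions': [1.626, 0.359, 0.011, -0.0, -1.224, -0.288], 'qd': [-0.001, -0.0, 0.001, -0.001, -0.0, -0.0], 'joint_efforts': [-0.002, -58.333, 29.341, 6.937, -0.006, -0.0], 'tcp_pos': [0.156, 0.656, 0.23], 'ee_rot': [[0.973, -0.231, -0.0], [-0.231, -0.973, -0.002], [0.0, 0.002, -1.0]], 'force': [0.756, -0.377, 0.452], 'wrist_torque': [-0.024, -0.034, 0.036], 'gripper_force': 0.0, 'opening': 0.085}
top 51.14350979700076 328.9193051889174 200.97284453021933 [[0.004, -0.996, 0.092, 0.467], [-1.0, -0.002, 0.017, 0.018], [-0.017, -0.093, -0.996, 1.059], [0.0, 0.0, 0.0, 1.0]] 0.996125
side 53.246947020992486 323.8952634166019 199.48501144422764 [[0.897, -0.276, 0.347, 0.225], [-0.442, -0.513, 0.736, -0.767], [-0.025, -0.813, -0.582, 0.688], [0.0, 0.0, 0.0, 1.0]] 0.99596875
```

View pics/top0.png

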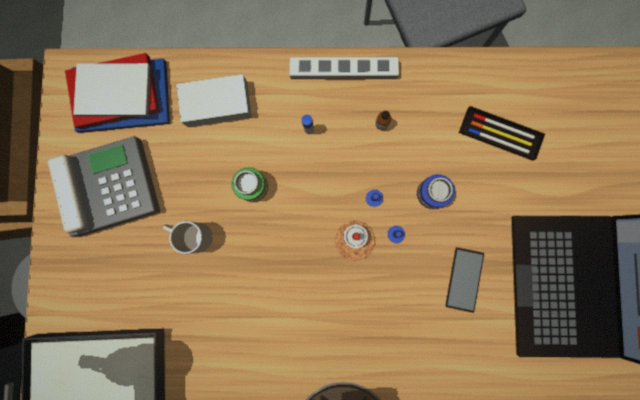

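View pics/side0.png

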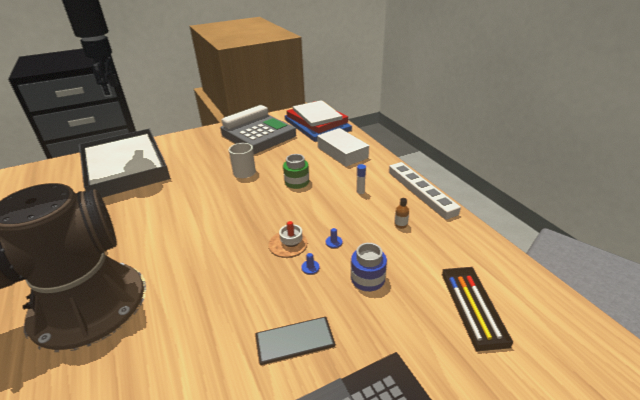

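Top view: candidates are the red-knobbed pair on the coaster (356,236), which is the target, plus blue look-alike lids at (375,198) and (397,234). For the tin, the green one at (248,184) is the target and the blue one at (437,191) is the decoy. In the side view the pair is at (291,235) and the green tin at (296,172).

```bash
cat > h.py <<'E'
from rig import *
import cv2,numpy as np
from scipy.optimize import least_squares
def cloud(n,d):
    c=calibration(n);f=200/np.tan(np.radians(c["vfov"]/2));v,u=np.mgrid[:400,:640]
    P=np.stack([(u-c["cx"])/f*d,(v-c["cy"])/f*d,d],-1);T=np.array(c["world_from_camera"])
    return P@T[:3,:3].T+T[:3,3]
def proj(n,X):
    c=calibration(n);f=200/np.tan(np.radians(c["vfov"]/2));T=np.linalg.inv(c["world_from_camera"])
    q=np.asarray(X)@T[:3,:3].T+T[:3,3];return q[...,:2]/q[...,2:]*f+[c["cx"],c["cy"]]
def tri(px):  # {name:(u,v)} least-squares point
    return least_squares(lambda X:np.concatenate([proj(n,X)-np.array(p) for n,p in px.items()]),[.5,0,.05])
def blob(p,lo,hi,box):
    u0,v0,u1,v1=box;m=cv2.inRange(cv2.cvtColor(p,cv2.COLOR_RGB2HSV),lo,hi);k=np.zeros_like(m);k[v0:v1,u0:u1]=m[v0:v1,u0:u1]
    v,u=np.nonzero(k);return u,v
E
python3 - <<'E'
from h import *
I=[];
boxes={"top":[(335,215,378,262),(225,163,272,206)],"side":[(265,215,312,258),(278,150,316,192)]}
for n in boxes:
    p=cv2.imread(f"pics/{n}0.png")[:,:,::-1].copy();d=np.load(f"pics/{n}0.npy");W=cloud(n,d)
    print(n,"table z",np.round(np.median(W[300:330,330:420,2] if n=="top" else W[300:320,180:230,2]),4))
    for (u0,v0,u1,v1),nm in zip(boxes[n],("lid","tin")):
        X=W[v0:v1,u0:u1].reshape(-1,3);z=X[:,2]
        h,e=np.histogram(z,np.arange(-.004,.104,.004));print(nm,dict(zip(np.round(e[:-1],3).tolist(),h.tolist())))
        for a,b in ([(.033,.047),(.06,.08)] if nm=="lid" else [(.08,.095),(.058,.07)]):
            Y=X[(z>a)&(z<b)]
            if len(Y)>3:
                (cx,cy),r=cv2.minEnclosingCircle((Y[:,:2]*1000).astype(np.float32))
                print(a,b,len(Y),"mean",Y.mean(0).round(4),"enc",round(cx,1),round(cy,1),round(r,1),"zmed",np.median(Y[:,2]).round(4))
    for (u0,v0,u1,v1) in boxes[n]:
        I.append(cv2.resize(p[v0:v1,u0:u1,::-1],(380,300),interpolation=cv2.INTER_CUBIC))
cv2.imwrite("pics/crop1.png",np.vstack([np.hstack(I[:2]),np.hstack(I[2:])]))
E
```

```text
top table z 0.0004
lid {-0.004: 342, 0.0: 611, 0.004: 540, 0.008: 57, 0.012: 0, 0.016: 0, 0.02: 17, 0.024: 52, 0.028: 128, 0.032: 71, 0.036: 36, 0.04: 85, 0.044: 8, 0.048: 0, 0.052: 0, 0.056: 2, 0.06: 0, 0.064: 23, 0.068: 21, 0.072: 2, 0.076: 0, 0.08: 0, 0.084: 0, 0.088: 0, 0.092: 0, 0.096: 0}
0.033 0.047 157 mean [ 0.4778 -0.0283  0.0398] enc 478.0 -28.4 28.6 zmed 0.0406
0.06 0.08 46 mean [ 0.4781 -0.0282  0.0683] enc 478.1 -28.3 8.7 zmed 0.068
tin {-0.004: 517, 0.0: 464, 0.004: 35, 0.008: 12, 0.012: 7, 0.016: 6, 0.02: 7, 0.024: 10, 0.028: 10, 0.032: 10, 0.036: 19, 0.04: 12, 0.044: 9, 0.048: 7, 0.052: 13, 0.056: 13, 0.06: 163, 0.064: 425, 0.068: 65, 0.072: 24, 0.076: 16, 0.08: 17, 0.084: 109, 0.088: 25, 0.092: 1, 0.096: 0}
0.08 0.095 152 mean [0.6036 0.2323 0.0864] enc 603.4 231.8 29.0 zmed 0.0866
0.058 0.07 653 mean [0.6023 0.2302 0.0653] enc 603.8 232.4 39.9 zmed 0.0655
side table z 0.0003
lid {-0.004: 378, 0.0: 732, 0.004: 431, 0.008: 23, 0.012: 2, 0.016: 4, 0.02: 27, 0.024: 31, 0.028: 85, 0.032: 76, 0.036: 48, 0.04: 98, 0.044: 19, 0.048: 9, 0.052: 9, 0.056: 10, 0.06: 7, 0.064: 16, 0.068: 14, 0.072: 0, 0.076: 0, 0.08: 0, 0.084: 0, 0.088: 0, 0.092: 0, 0.096: 0}
0.033 0.047 213 mean [ 0.4743 -0.0492  0.0395] enc 476.4 -72.6 69.2 zmed 0.0403
0.06 0.08 37 mean [ 0.4739 -0.0333  0.0667] enc 475.9 -31.0 9.5 zmed 0.0671
tin {-0.004: 284, 0.0: 543, 0.004: 28, 0.008: 31, 0.012: 25, 0.016: 22, 0.02: 29, 0.024: 33, 0.028: 27, 0.032: 28, 0.036: 29, 0.04: 24, 0.044: 37, 0.048: 24, 0.052: 25, 0.056: 31, 0.06: 44, 0.064: 112, 0.068: 37, 0.072: 38, 0.076: 33, 0.08: 44, 0.084: 49, 0.088: 16, 0.092: 0, 0.096: 0}
0.08 0.095 109 mean [0.5995 0.228  0.0849] enc 597.9 228.0 29.9 zmed 0.0851
0.058 0.07 186 mean [0.5953 0.2162 0.0647] enc 600.7 228.8 40.5 zmed 0.0652
```

View pics/crop1.png

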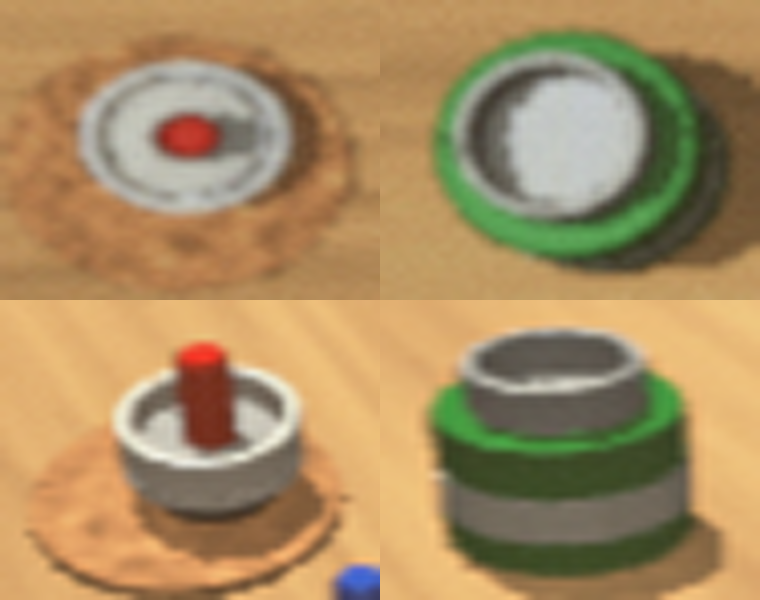

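The crops confirm the choice: the red knob sits in the white collar on the cork, and the tin is green with a bare, empty neck. The two cameras agree to about 3 mm: lid ≈ (0.477, -0.0295), tin ≈ (0.602, 0.230). I'm moving there now.

```bash
python3 -m creep '[[1,[0.04,0.03,0],0],[1,[0.08,0.06,0],0],[1,[0.12,0.09,0],0],[1,[0.16,0.12,0],0],[1,[0.2,0.15,0],0],[1,[0.24,0.18,0],0],[1,[0.28,0.21,0],0],[1,[0.32,0.24,0],0],[1,[0.36,0.27,0],0],[1,[0.39,0.3,0],0]]' 30
cat > go.py <<'E'
import sys
from h import *
s=state();R=np.array(s["ee_rot"]);p=np.array(s["tcp_pos"])
print("tcp",p.round(4),"y axis",R[:,1].round(3),"shift",(R.T@(np.array([float(a) for a in sys.argv[1:4]])-p)).round(4), "open",round(s["opening"],4),"F",np.round(s["force"],1),"t",s["t"], "q6",s["joint_positions"][5])
E
python3 go.py 0.477 -0.0295 0.15
```

```text
t: 1.1
tcp_pos: [0.4672, 0.2729, 0.2311]
ee_rot: [[0.973, -0.231, -0.0], [-0.231, -0.973, -0.0], [-0.0, 0.0, -1.0]]
force: [1.1, 0.5, -0.1]
opening: 0.0855
gripper_force: 0.0
tcp [0.4672 0.2729 0.2311] y axis [-0.231 -0.973  0.   ] shift [0.0794 0.2919 0.0812] open 0.0855 F [ 1.1  0.5 -0.1] t 1.1 q6 0.4464175901529376
```

```bash
python3 -m creep '[[1,[0.01,0.04,0],0],[1,[0.02,0.08,0],0],[1,[0.03,0.12,0.01],0],[1,[0.04,0.16,0.02],0],[1,[0.05,0.2,0.04],0],[1,[0.06,0.24,0.06],0],[1,[0.07,0.27,0.08],0],[1,[0.08,0.292,0.08],0],[1,[0.08,0.292,0.08],0],[1,[0.08,0.292,0.08],0]]'
python3 go.py 0.477 -0.0295 0.017; python3 - <<'E'
from h import *
p,d=grab_frame("side");np.save("pics/side1.npy",d);p2,d2=grab_frame("top");np.save("pics/top1.npy",d2)
cv2.imwrite("pics/top1.png",p2[:,:,::-1])
cv2.imwrite("pics/side1.png",p[:,:,::-1])
cv2.imwrite("pics/c2.png",np.hstack([cv2.resize(p[100:260,220:380,::-1],(400,400)),cv2.resize(p2[160:320,275:435,::-1],(400,400))]))
E
```

```text
t: 2.1
tcp_pos: [0.4764, -0.0282, 0.1511]
ee_rot: [[0.973, -0.232, -0.0], [-0.232, -0.973, -0.0], [-0.0, 0.0, -1.0]]
force: [0.2, -0.1, 0.6]
opening: 0.0851
gripper_force: 0.0
tcp [ 0.4764 -0.0282  0.1511] y axis [-0.232 -0.973  0.   ] shift [0.001  0.0011 0.1341] open 0.0851 F [ 0.2 -0.1  0.6] t 2.1 q6 0.9818981124985551
```

View pics/c2.png

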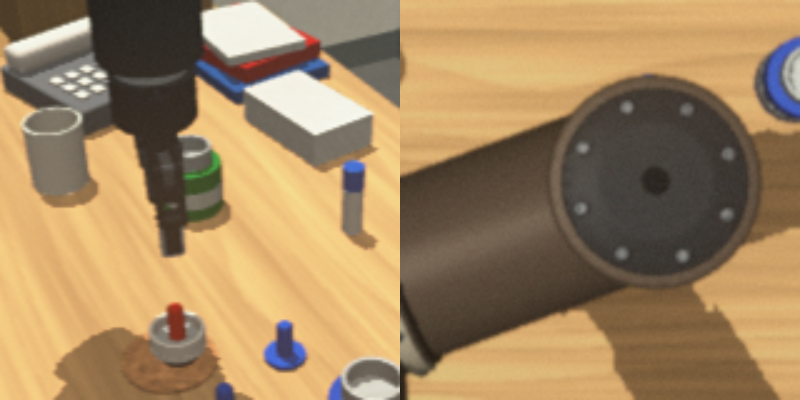

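Side crop: the near finger hangs just above the lid, slightly left of the knob's axis. In the top view the arm hides the lid. I'll check the lateral offset and the tip height from the depth.

```bash
python3 - <<'E'
from h import *
s=state();R=np.array(s["ee_rot"]);p=np.array(s["tcp_pos"])
W=cloud("side",np.load("pics/side1.npy"))[140:250,260:330].reshape(-1,3)
q=(W-p)@R
m=(np.abs(q[:,0])<.05)&(np.abs(q[:,1])<.075)
for a in np.arange(-.06,.02,.006):
    k=m&(q[:,2]>a)&(q[:,2]<a+.006)
    if k.sum()>4: print(round(a,3),k.sum(),"x",np.percentile(q[k,0],[3,50,97]).round(4),"y",np.percentile(q[k,1],[3,50,97]).round(4))
# lid in tool coords in side view: knob pts and collar-top
W0=cloud("side",np.load("pics/side1.npy"))[215:262,265:312].reshape(-1,3);q0=(W0-p)@R
for z0,z1 in((.05,.075),(.02,.045)):
    k=(W0[:,2]>z0)&(W0[:,2]<z1)&(np.hypot(q0[:,0],q0[:,1])<.036);print(z0,"lid x",np.percentile(q0[k,0],[2,50,98]).round(4),"y",np.percentile(q0[k,1],[2,50,98]).round(4))
E
```

```text
-0.048 15 x [-0.0105 -0.0015  0.0067] y [0.0523 0.0577 0.0593]
-0.042 26 x [-0.0123 -0.0022  0.0078] y [0.0267 0.0573 0.0608]
-0.036 20 x [-0.0114 -0.0036  0.0083] y [0.049  0.0573 0.06  ]
-0.03 22 x [-0.0119 -0.0027  0.0089] y [0.0489 0.0542 0.0595]
-0.024 21 x [-0.0121 -0.0032  0.0088] y [-0.0418  0.0519  0.0581]
-0.018 12 x [-0.0105 -0.0041  0.0052] y [-0.0406  0.0512  0.0534]
0.05 lid x [-0.0092 -0.0011  0.0075] y [-0.0021  0.0089  0.0132]
0.02 lid x [-0.0279 -0.0027  0.0251] y [-0.0201  0.0122  0.0322]
```

```bash
python3 -m creep '[[1,[0.001,0.003,0.02],0],[1,[0.001,0.003,0.04],0],[1,[0.001,0.003,0.06],0],[1,[0.001,0.003,0.08],0],[1,[0.001,0.003,0.1],0],[1,[0.001,0.003,0.115],0],[1,[0.001,0.003,0.125],0],[1,[0.001,0.003,0.132],0],[1,[0.001,0.003,0.138],0],[1,[0.001,0.003,0.138],0]]' 30
python3 -m creep '[[0.6,[0,0,0],0],[0.6,[0,0,0],0],[0.5,[0,0,0],0],[0.5,[0,0,0],0],[0.4,[0,0,0],0],[0.4,[0,0,0],0],[0.4,[0,0,0],0],[0.4,[0,0,0],0],[0.4,[0,0,0],0],[0.4,[0,0,0],0]]' 40
```

```text
t: 3.2
tcp_pos: [0.4766, -0.0307, 0.013]
ee_rot: [[0.973, -0.23, -0.0], [-0.23, -0.973, -0.0], [-0.0, 0.0, -1.0]]
force: [1.0, -0.2, 1.2]
opening: 0.0854
gripper_force: 0.0
t: 4.2
tcp_pos: [0.4774, -0.0307, 0.0142]
ee_rot: [[0.973, -0.231, 0.002], [-0.231, -0.973, 0.0], [0.001, -0.001, -1.0]]
force: [-0.8, 1.4, 5.4]
opening: 0.0565
gripper_force: 41.7
```

```bash
python3 -m creep '[[0.4,[0,0,-0.005],0],[0.4,[0,0,-0.015],0],[0.4,[0,0,-0.03],0],[0.4,[0,0,-0.05],0],[0.4,[0,0,-0.07],0],[0.4,[0,0,-0.09],0],[0.4,[0,0,-0.11],0],[0.4,[0,0,-0.125],0],[0.4,[0,0,-0.135],0],[0.4,[0,0,-0.14],0]]'
python3 go.py 0.602 0.230 0.153; python3 - <<'E'
from h import *
p,d=grab_frame("side");np.save("pics/side2.npy",d);cv2.imwrite("pics/side2.png",p[:,:,::-1])
cv2.imwrite("pics/c3.png",cv2.resize(p[120:260,220:380,::-1],(640,560)))
E
```

```text
t: 5.2
tcp_pos: [0.4769, -0.0308, 0.1546]
ee_rot: [[0.973, -0.231, 0.002], [-0.231, -0.973, 0.001], [0.001, -0.001, -1.0]]
force: [0.5, 0.8, -2.0]
opening: 0.0565
gripper_force: 43.2
tcp [ 0.4769 -0.0308  0.1546] y axis [-0.231 -0.973 -0.001] shift [ 0.0615 -0.2826  0.0019] open 0.0565 F [ 0.5  0.8 -2. ] t 5.2 q6 0.9895233540528224
```

View pics/c3.png

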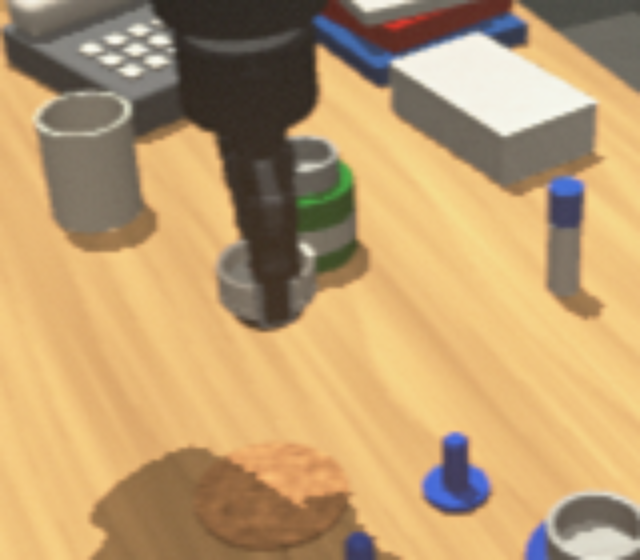

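```bash
python3 -m creep '[[0.4,[0.003,-0.013,0],0],[0.4,[0.008,-0.038,0],0],[0.4,[0.015,-0.073,0],0],[0.4,[0.025,-0.113,0],0],[0.4,[0.034,-0.155,0],0],[0.4,[0.043,-0.197,0],0],[0.4,[0.051,-0.235,0],0],[0.4,[0.057,-0.262,0],0],[0.4,[0.06,-0.277,0],0],[0.4,[0.061,-0.282,0],0]]'
python3 -m creep '[[0.4,[0,0,0.003],0],[0.4,[0,0,0.008],0],[0.4,[0,0,0.013],0],[0.4,[0,0,0.018],0],[0.4,[0,0,0.023],0],[0.4,[0,0,0.028],0],[0.4,[0,0,0.03],0],[0.4,[0,0,0.03],0],[0.4,[0,0,0.03],0],[0.4,[0,0,0.03],0]]'
python3 go.py 0.602 0.2294 0.1;python3 - <<'E'
from h import *
p,d=grab_frame("side");np.save("pics/side3.npy",d);cv2.imwrite("pics/side3.png",p[:,:,::-1])
cv2.imwrite("pics/c4.png",cv2.resize(p[90:200,240:360,::-1],(600,550)))
s=state();R=np.array(s["ee_rot"]);t=np.array(s["tcp_pos"])
W=cloud("side",d)[110:195,270:325].reshape(-1,3);q=(W-t)@R
m=(np.abs(q[:,0])<.05)&(np.abs(q[:,1])<.075)
for a in np.arange(.03,.16,.005):
    k=m&(W[:,2]>a)&(W[:,2]<a+.005)
    if k.sum()>4: print(round(a,3),k.sum(),"x",np.percentile(q[k,0],[2,98]).round(4),"y",np.percentile(q[k,1],[2,98]).round(4))
E
```

```text
t: 6.25
tcp_pos: [0.6011, 0.231, 0.1516]
ee_rot: [[0.973, -0.23, -0.002], [-0.23, -0.973, -0.001], [-0.001, 0.002, -1.0]]
force: [1.2, 0.1, -1.7]
opening: 0.0561
gripper_force: 43.3
t: 7.25
tcp_pos: [0.6013, 0.2296, 0.1236]
ee_rot: [[0.973, -0.231, 0.0], [-0.231, -0.973, 0.0], [0.0, -0.0, -1.0]]
force: [-0.2, 0.4, -2.3]
opening: 0.0562
gripper_force: 43.3
tcp [0.6013 0.2296 0.1236] y axis [-0.231 -0.973 -0.   ] shift [0.0007 0.     0.0236] open 0.0562 F [-0.2  0.4 -2.3] t 7.25 q6 0.6706796800459233
0.03 35 x [-0.0382  0.0323] y [0.0096 0.0398]
0.035 34 x [-0.0396  0.0352] y [0.0099 0.042 ]
0.04 39 x [-0.0393  0.0371] y [0.0016 0.0414]
0.045 36 x [-0.04    0.0369] y [0.0058 0.0401]
0.05 36 x [-0.0364  0.0315] y [0.0171 0.0403]
0.055 35 x [-0.0397  0.0322] y [0.0085 0.0414]
0.06 71 x [-0.0389  0.0337] y [-0.0229  0.039 ]
0.065 105 x [-0.0365  0.0355] y [-0.0258  0.039 ]
0.07 42 x [-0.0281  0.0211] y [-0.0278  0.0279]
0.075 51 x [-0.0263  0.0226] y [-0.0282  0.028 ]
0.08 48 x [-0.0241  0.023 ] y [-0.0251  0.0286]
0.085 51 x [-0.0277  0.0252] y [-0.0268  0.0271]
0.115 15 x [-0.0216  0.0149] y [0.0071 0.0239]
0.12 9 x [-0.02    0.0153] y [0.015  0.0252]
0.125 10 x [-0.0301  0.017 ] y [0.0085 0.0361]
0.13 22 x [-0.0282  0.0218] y [0.0142 0.0371]
0.135 32 x [-0.0302  0.0226] y [-0.018   0.0445]
0.14 49 x [-0.0297  0.0213] y [-0.0203  0.0426]
0.145 42 x [-0.0301  0.0238] y [-0.0228  0.0434]
0.15 38 x [-0.0279  0.0236] y [-0.0271  0.0445]
0.155 17 x [-0.0118  0.0081] y [-0.0271  0.0447]
```

View pics/c4.png

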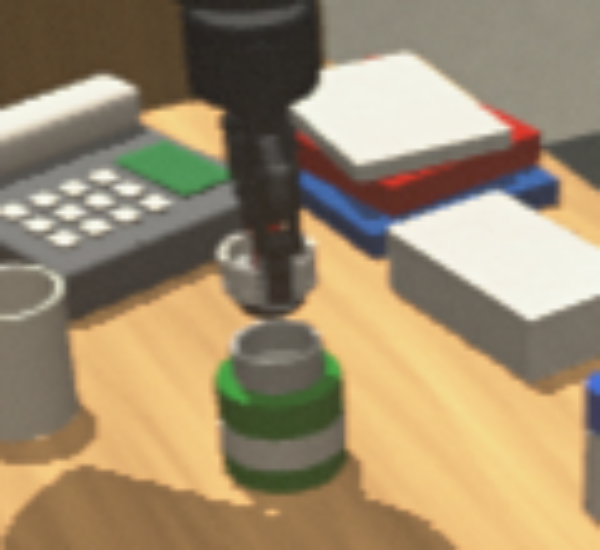

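The lid hangs above the tin mouth, upright. By depth it is about 1.7 mm to -x (tool) of the neck, so I'll correct and lower.

```bash
python3 -m creep '[[0.4,[0.0015,0,0.004],0],[0.4,[0.0015,0,0.008],0],[0.4,[0.0015,0,0.012],0],[0.4,[0.0015,0,0.016],0],[0.4,[0.0015,0,0.02],0],[0.4,[0.0015,0,0.023],0],[0.4,[0.0015,0,0.026],0],[0.4,[0.0015,0,0.029],0],[0.4,[0.0015,0,0.031],0],[0.4,[0.0015,0,0.032],0]]';python3 go.py 0.602 0.2294 0.082
```

```text
t: 8.3
tcp_pos: [0.6031, 0.2298, 0.0915]
ee_rot: [[0.973, -0.23, 0.001], [-0.23, -0.973, 0.001], [0.001, -0.001, -1.0]]
force: [0.3, 3.9, 0.0]
opening: 0.0562
gripper_force: 43.4
tcp [0.6031 0.2298 0.0915] y axis [-0.23  -0.973 -0.001] shift [-0.001   0.0006  0.0095] open 0.0562 F [0.3 3.9 0. ] t 8.3 q6 0.6725920429413419
```

Light +y side contact (3.9 N), so I'll ease 1 mm toward +y (tool -y) while lowering.

```bash
python3 -m creep '[[0.4,[0,-0.0005,0],0],[0.4,[0,-0.001,0],0],[0.4,[0,-0.001,0.001],0],[0.4,[0,-0.001,0.002],0],[0.4,[0,-0.001,0.003],0],[0.4,[0,-0.001,0.004],0],[0.4,[0,-0.001,0.005],0],[0.4,[0,-0.001,0.006],0],[0.4,[0,-0.001,0.007],0],[0.4,[0,-0.001,0.007],0]]'; python3 go.py 0.602 0.2294 0.082
```

```text
t: 9.3
tcp_pos: [0.6029, 0.2301, 0.0841]
ee_rot: [[0.973, -0.231, -0.0], [-0.231, -0.973, -0.0], [-0.0, 0.0, -1.0]]
force: [0.7, 2.1, -1.7]
opening: 0.0561
gripper_force: 43.3
tcp [0.6029 0.2301 0.0841] y axis [-0.231 -0.973  0.   ] shift [-0.0007  0.0009  0.0022] open 0.0561 F [ 0.7  2.1 -1.7] t 9.3 q6 0.671567763941406
```

Now pressing in half-millimetre steps until the vertical force rises.

```bash
python3 -m creep '[[0.4,[0,-0.0003,0.0005],0],[0.4,[0,-0.0005,0.001],0],[0.4,[0,-0.0005,0.0015],0],[0.4,[0,-0.0005,0.002],0],[0.4,[0,-0.0005,0.002],0],[0.4,[0,-0.0005,0.0025],0],[0.4,[0,-0.0005,0.0025],0],[0.4,[0,-0.0005,0.003],0],[0.4,[0,-0.0005,0.003],0],[0.4,[0,-0.0005,0.003],0]]'; python3 go.py 0.602 0.2294 0.082
```

```text
t: 10.3
tcp_pos: [0.6032, 0.2306, 0.0825]
ee_rot: [[0.973, -0.23, 0.001], [-0.23, -0.973, 0.0], [0.001, -0.0, -1.0]]
force: [-3.3, -1.5, 9.0]
opening: 0.0563
gripper_force: 50.8
tcp [0.6032 0.2306 0.0825] y axis [-0.23  -0.973 -0.   ] shift [-0.0009  0.0014  0.0005] open 0.0563 F [-3.3 -1.5  9. ] t 10.3 q6 0.6711721848609232
```

```bash
python3 -m creep '[[0.4,[0,0,0.0005],0],[0.4,[0,0,0.001],0],[0.4,[0,0,0.001],0],[0.4,[0,0,0.0015],0],[0.4,[0,0,0.0015],0],[0.4,[0,0,0.0015],0],[0.4,[0,0,0.0015],0],[0.4,[0,0,0.0015],0],[0.4,[0,0,0.0015],0],[0.4,[0,0,0.0015],0]]'; python3 go.py 0.602 0.2294 0.082
python3 - <<'E'
from h import *
p,d=grab_frame("side");np.save("pics/side4.npy",d);cv2.imwrite("pics/side4.png",p[:,:,::-1])
cv2.imwrite("pics/c5.png",cv2.resize(p[120:200,250:340,::-1],(675,600),interpolation=cv2.INTER_CUBIC))
E
```

```text
t: 11.3
tcp_pos: [0.6034, 0.2306, 0.0824]
ee_rot: [[0.973, -0.23, 0.002], [-0.23, -0.973, 0.0], [0.002, -0.001, -1.0]]
force: [-7.7, -0.5, 18.4]
opening: 0.0561
gripper_force: 53.5
tcp [0.6034 0.2306 0.0824] y axis [-0.23  -0.973 -0.001] shift [-0.0011  0.0015  0.0004] open 0.0561 F [-7.7 -0.5 18.4] t 11.3 q6 0.6711763294166726
```

View pics/c5.png

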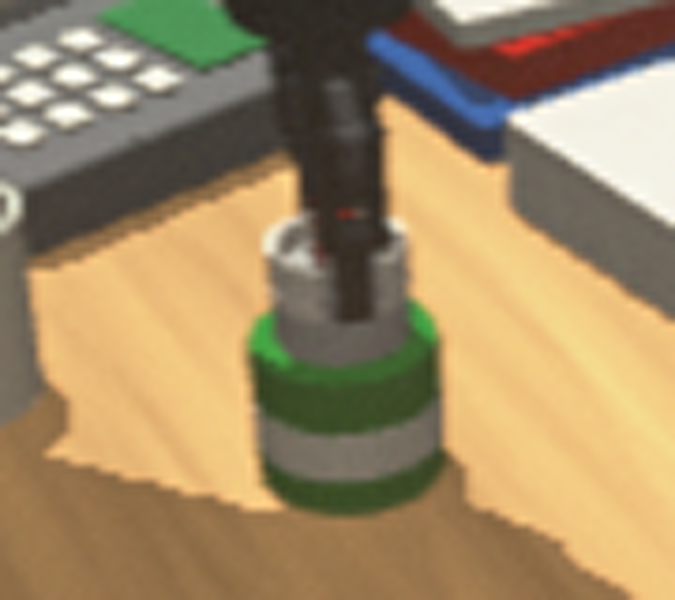

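The pair is seated: the collar sits on the neck around (335,300) in the crop and the 18 N load hasn't moved it. I'll ease the press and let go.

```bash
python3 -m creep '[[0.4,[-0.0005,0,-0.0005],0],[0.4,[-0.001,0,-0.001],0],[0.4,[-0.001,0,-0.0015],0],[0.4,[-0.001,0,-0.002],0],[0.4,[-0.001,0,-0.002],0],[0.4,[-0.001,0,-0.002],0],[0.4,[-0.001,0,-0.002],0],[0.4,[-0.001,0,-0.002],0],[0.4,[-0.001,0,-0.002],0],[0.4,[-0.001,0,-0.002],0]]' 20
python3 -m creep '[[0.7,[0,0,0],0],[0.75,[0,0,0],0],[0.8,[0,0,0],0],[0.85,[0,0,0],0],[0.9,[0,0,0],0],[0.95,[0,0,0],0],[1,[0,0,0],0],[1,[0,0,0],0],[1,[0,0,0],0],[1,[0,0,0],0]]'
python3 go.py 0.602 0.2294 0.15
```

```text
t: 12.35
tcp_pos: [0.6028, 0.2307, 0.0826]
ee_rot: [[0.973, -0.231, 0.001], [-0.231, -0.973, 0.0], [0.001, -0.0, -1.0]]
force: [-0.3, -2.0, 5.8]
opening: 0.0559
gripper_force: 49.3
t: 13.35
tcp_pos: [0.602, 0.2308, 0.0818]
ee_rot: [[0.973, -0.231, 0.0], [-0.231, -0.973, 0.0], [0.0, -0.0, -1.0]]
force: [-0.2, 0.0, 0.7]
opening: 0.0855
gripper_force: 0.0
tcp [0.602  0.2308 0.0818] y axis [-0.231 -0.973 -0.   ] shift [ 0.0003  0.0014 -0.0682] open 0.0855 F [-0.2  0.   0.7] t 13.35 q6 0.669791340777778
```

```bash
python3 -m creep '[[1,[0,0,-0.01],0],[1,[0,0,-0.03],0],[1,[0,0,-0.06],0],[1,[0,0,-0.09],0],[1,[0,0,-0.12],0],[1,[-0.03,-0.04,-0.12],0],[1,[-0.06,-0.08,-0.12],0],[1,[-0.09,-0.12,-0.12],0],[1,[-0.12,-0.16,-0.12],0],[1,[-0.15,-0.19,-0.12],0]]'
python3 - <<'E'
from h import *
I=[]
for n,(u0,v0,u1,v1) in {"top":(222,160,275,210),"side":(272,130,322,192)}.items():
    p,d=grab_frame(n);np.save(f"pics/{n}5.npy",d);cv2.imwrite(f"pics/{n}5.png",p[:,:,::-1])
    W=cloud(n,d);X=W[v0:v1,u0:u1].reshape(-1,3);z=X[:,2]
    for a,b in((.055,.07),(.1,.116),(.125,.15)):
        Y=X[(z>a)&(z<b)]
        if len(Y)>3:
            c,r=cv2.minEnclosingCircle((Y[:,:2]*1000).astype(np.float32));print(n,a,len(Y),np.round(c,1),round(r,1),"z med/max",np.median(Y[:,2]).round(4),Y[:,2].max().round(4))
    # flatness of collar top: plane fit
    Y=X[(z>.104)&(z<.113)];A=np.c_[Y[:,:2]-Y[:,:2].mean(0),np.ones(len(Y))];print("collar plane",np.linalg.lstsq(A,Y[:,2],rcond=None)[0].round(4),len(Y))
    I.append(cv2.resize(p[v0:v1,u0:u1,::-1],(400,450),interpolation=cv2.INTER_CUBIC))
cv2.imwrite("pics/c6.png",np.hstack(I))
E
python3 go.py 0.602 0.2305 0.2
```

```text
t: 14.35
tcp_pos: [0.499, 0.4526, 0.2027]
ee_rot: [[0.973, -0.23, 0.001], [-0.23, -0.973, 0.001], [0.001, -0.001, -1.0]]
force: [0.5, -0.8, 0.4]
opening: 0.0855
gripper_force: 0.0
top 0.055 319 [603.8 232.1] 39.9 z med/max 0.0646 0.07
top 0.1 240 [602.9 230.8] 29.0 z med/max 0.1074 0.1158
top 0.125 53 [602.7 230.3] 8.8 z med/max 0.1352 0.1405
collar plane [0.0023 0.0002 0.1085] 163
side 0.055 182 [600.6 228.8] 40.6 z med/max 0.0646 0.0698
side 0.1 143 [597.9 226.8] 31.4 z med/max 0.1064 0.1154
side 0.125 31 [598.8 225.3] 8.6 z med/max 0.1331 0.1396
collar plane [ 0.0021 -0.0034  0.1079] 93
tcp [0.4974 0.4546 0.2023] y axis [-0.226 -0.974 -0.001] shift [0.1526 0.1947 0.0021] open 0.0859 F [-0.4 -0.5  0.9] t 14.45 q6 0.3136505667444249
```

View pics/c6.png

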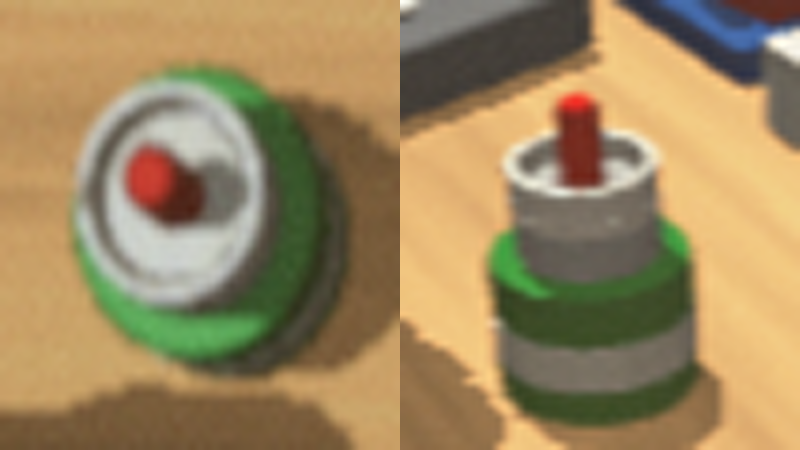

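The lid is seated level: collar top is at 0.108 (0.109 expected), the knob top at about 0.137, and the tin hasn't moved. Next, the knob.

```bash
python3 -m creep '[[1,[0.02,0.025,0],0],[1,[0.04,0.05,0],0],[1,[0.06,0.08,0],0],[1,[0.085,0.11,0],0],[1,[0.11,0.14,0],0],[1,[0.13,0.165,0],0],[1,[0.145,0.185,0],0],[1,[0.1525,0.195,0],0],[1,[0.1525,0.195,0],0],[1,[0.1525,0.195,0],0]]'
python3 go.py 0.602 0.2298 0.113
```

```text
t: 15.45
tcp_pos: [0.6033, 0.2254, 0.2022]
ee_rot: [[0.973, -0.231, 0.0], [-0.231, -0.973, 0.0], [0.0, -0.0, -1.0]]
force: [0.1, -0.5, 0.4]
opening: 0.0851
gripper_force: 0.0
tcp [0.6033 0.2254 0.2022] y axis [-0.231 -0.973 -0.   ] shift [-0.0023 -0.0039  0.0892] open 0.0851 F [ 0.1 -0.5  0.4] t 15.45 q6 0.6775464124135065
```

```bash
python3 -m creep '[[1,[-0.0023,-0.004,0.01],0],[1,[-0.0023,-0.004,0.025],0],[1,[-0.0023,-0.004,0.04],0],[1,[-0.0023,-0.004,0.055],0],[1,[-0.0023,-0.004,0.068],0],[1,[-0.0023,-0.004,0.078],0],[1,[-0.0023,-0.004,0.085],0],[1,[-0.0023,-0.004,0.088],0],[1,[-0.0023,-0.004,0.089],0],[1,[-0.0023,-0.004,0.089],0]]' 20
python3 -m creep '[[0.8,[0,0,0],0],[0.7,[0,0,0],0],[0.6,[0,0,0],0],[0.5,[0,0,0],0],[0.45,[0,0,0],0],[0.4,[0,0,0],0],[0.36,[0,0,0],0],[0.33,[0,0,0],0],[0.3,[0,0,0],0],[0.3,[0,0,0],0]]'
python3 go.py 0.602 0.2298 0.113
python3 - <<'E'
from h import *
p,d=grab_frame("side");cv2.imwrite("pics/c7.png",cv2.resize(p[120:200,250:340,::-1],(675,600),interpolation=cv2.INTER_CUBIC))
E
```

```text
t: 16.45
tcp_pos: [0.6022, 0.2299, 0.1132]
ee_rot: [[0.973, -0.231, 0.001], [-0.231, -0.973, 0.0], [0.0, -0.0, -1.0]]
force: [-0.2, -0.3, 0.5]
opening: 0.0854
gripper_force: 0.0
t: 17.45
tcp_pos: [0.602, 0.2298, 0.1128]
ee_rot: [[0.973, -0.231, -0.0], [-0.231, -0.973, 0.0], [-0.0, 0.0, -1.0]]
force: [0.2, -0.7, -0.3]
opening: 0.0255
gripper_force: 0.0
tcp [0.602  0.2298 0.1128] y axis [-0.231 -0.973  0.   ] shift [ 0.     -0.     -0.0002] open 0.0255 F [ 0.2 -0.7 -0.3] t 17.45 q6 0.6711065656006079
```

View pics/c7.png

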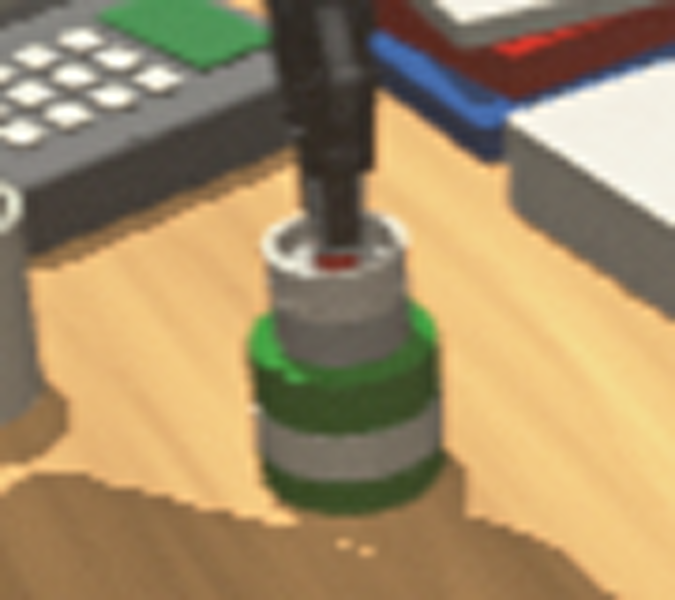

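The fingers straddle the knob and clear the collar; the knob's base shows at (335,260) in the crop. Closing.

```bash
python3 -m creep '[[0.28,[0,0,0],0],[0.26,[0,0,0],0],[0.24,[0,0,0],0],[0.22,[0,0,0],0],[0.2,[0,0,0],0],[0.15,[0,0,0],0],[0.1,[0,0,0],0],[0.1,[0,0,0],0],[0.1,[0,0,0],0],[0.1,[0,0,0],0]]' 35
python3 -m creep '[[0.1,[0,0,-0.001],0],[0.1,[0,0,-0.002],0],[0.1,[0,0,-0.004],0],[0.1,[0,0,-0.006],0],[0.1,[0,0,-0.008],0],[0.1,[0,0,-0.01],0],[0.1,[0,0,-0.012],0],[0.1,[0,0,-0.014],0],[0.1,[0,0,-0.016],0],[0.1,[0,0,-0.018],0]]'
```

```text
t: 18.5
tcp_pos: [0.6021, 0.2298, 0.113]
ee_rot: [[0.973, -0.231, 0.0], [-0.231, -0.973, 0.0], [0.0, -0.0, -1.0]]
force: [-0.5, 0.5, 2.1]
opening: 0.0165
gripper_force: 34.3
t: 19.5
tcp_pos: [0.602, 0.2298, 0.131]
ee_rot: [[0.973, -0.231, 0.0], [-0.231, -0.973, 0.0], [0.0, -0.0, -1.0]]
force: [-0.3, 0.9, -0.6]
opening: 0.0168
gripper_force: 34.1
```

```bash
python3 -m creep '[[0.1,[0,0,-0.004],0],[0.1,[0,0,-0.012],0],[0.1,[0,0,-0.023],0],[0.1,[0,0,-0.035],0],[0.1,[0,0,-0.047],0],[0.1,[0,0,-0.059],0],[0.1,[0,0,-0.07],0],[0.1,[0,0,-0.08],0],[0.1,[0,0,-0.086],0],[0.1,[0,0,-0.088],0]]'
python3 -m creep '[[0.1,[0,0,0],0],[0.1,[0,0,0],0],[0.1,[0,0,0],0],[0.1,[0,0,0],0],[0.1,[0,0,0],0],[0.1,[0,0,0],0],[0.1,[0,0,0],0],[0.1,[0,0,0],0],[0.1,[0,0,0],0],[0.1,[0,0,0],0]]'
python3 - <<'E'
from h import *
p,d=grab_frame("side");W=cloud("side",d)[80:195,265:330].reshape(-1,3);z=W[:,2]
for a,b in((.055,.07),(.1,.116)):
    Y=W[(z>a)&(z<b)&(abs(W[:,0]-.6)<.05)&(abs(W[:,1]-.23)<.05)];c,r=cv2.minEnclosingCircle((Y[:,:2]*1000).astype(np.float32));print(a,len(Y),np.round(c,1),round(r,1),np.median(Y[:,2]).round(4))
Y=W[(z>.185)&(z<.215)&(np.hypot(W[:,0]-.6,W[:,1]-.23)<.03)];A=np.c_[Y[:,:2]-Y[:,:2].mean(0),np.ones(len(Y))];print("disc",np.linalg.lstsq(A,Y[:,2],rcond=None)[0].round(4),len(Y),Y.mean(0).round(3))
cv2.imwrite("pics/c8.png",cv2.resize(p[70:200,230:360,::-1],(600,600),interpolation=cv2.INTER_CUBIC))
E
```

```text
t: 20.5
tcp_pos: [0.6022, 0.23, 0.2197]
ee_rot: [[0.973, -0.231, 0.001], [-0.231, -0.973, 0.001], [0.001, -0.001, -1.0]]
force: [0.7, 0.6, -0.2]
opening: 0.0165
gripper_force: 34.1
t: 21.5
tcp_pos: [0.602, 0.2298, 0.2188]
ee_rot: [[0.973, -0.231, 0.0], [-0.231, -0.973, 0.0], [0.0, -0.0, -1.0]]
force: [0.5, -0.8, -0.4]
opening: 0.0165
gripper_force: 34.1
0.055 183 [600.5 228.4] 40.7 0.0647
0.1 130 [598.7 228. ] 30.3 0.1061
disc [0.0119 0.0753 0.2054] 97 [0.597 0.221 0.205]
```

View pics/c8.png

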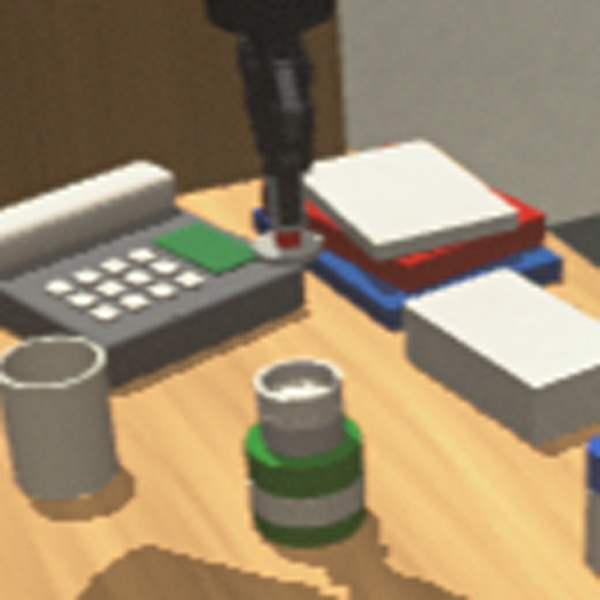

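The outer lid hangs level at (288,245) in the crop. The white inner lid stays seated in the unmoved green tin at (300,400). Handing in.

```bash
python3 -c "
from rig import *
print(close_job())"
```

```text
the job is handed in; nothing more can be done
None
```

The job is handed in at about 21.6 s: the inner lid is seated in the green tin, and the gripper is holding the outer lid level by its red knob, about 9 cm above the seated lid's collar (10.5 cm above where it lay).

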